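Knock the hinge pin home and hold the canister cage's gate ajar by its sagging bolt

ROBOT

A 7-joint arm with a two-finger parallel gripper is mounted at the origin on the work surface. World frame = base frame: x ahead of the robot, y to its left, z up, the work surface at z = 0. Lengths are in m, angles in degrees, forces in N, time in s.
With the tool pointing down it reaches from about 0.35 to 0.9 m from the base axis. Payload 19.9 kg.
Tool frame: the origin (TCP) lies at the very end of the fingers, on their centre line; the grasp point (between the pads) lies 19 mm behind it; z points along the fingers, y is the line along which they close (so a half turn about z gives the same grasp; the last joint's range is limited). The gripper opens to 85 mm and grips with 20 to 120 N. Pads are 22 mm wide; open, the fingers measure 114 mm over their backs; the gripper's body (76 mm by 85 mm) begins 54 mm behind the grasp point. The pads swing forward as they close: fully open they stand 13 mm farther back than shut.
Start: joints at [-76.003, 23.915, -0.59, 92.452, 0.269, 63.638, -3.037], TCP at [0.176, 0.6, 0.231] pointing down, gripper open.
Joint ranges: [-161.28, 161.28], [-22.2, 115.67], [-73.04, 71.86], [3.21, 147.25], [-68.34, 248.33], [10.77, 114.83], [-161.83, 161.83]. Speed limits (degrees/s): [108.29, 108.29, 136.94, 136.94, 172.46, 172.46, 172.46].

INTERFACE

Orientations are given as a 3x3 rotation matrix whose columns are the frame's x, y, z axes.
In Python, from cell import ctrl gives the robot as it stands.
- The arm moves only by the tool servo_tool, never from a script. Its argument "steps" is a list of rows, each a list of 6 numbers: the shift along the tool's x, y, z normalised to -1 to 1, where 1 is 200 mm, then the turn, a rotation vector about the tool's x, y, z normalised to -1 to 1, where 1 is 180 degrees. In form: [[tx, ty, tz, ax, ay, az], ...]. A call has exactly 8 rows; each row is the pose to reach, as a shift and turn from the pose commanded when the call began, along the tool's axes at that moment, turning the shorter way round; what a row does not reach only later rows make up. A row lasts 1/12 s, in which the tool goes at most 41.7 mm and 7.16 degrees, less where a joint would pass 70% of its speed; a pose out of reach is approached as far as the arm can. A call with a number of a shift or a turn outside -1 to 1 is refused whole. A call with a gripper value outside its range is refused whole. "gripper" is the gripper command: -1 is fully open, 1 is shut, values between are in proportion, set as the call begins (left out, the last holds). The fingers move at their own pace and stop on an object; "newtons" is the grip in N (left out, the last holds). Time passes only in rows, so rows that repeat a pose let the fingers close, or fill a call up. It gives the time, the measured TCP pose, the force, the opening and the grip force at its end, in the units of the state.
- ctrl.sense(): the state, without advancing time (a new reading comes with each control period).
- ctrl.grab_frame(name): name is "side" or "top" or "wrist"; returns a dict with "image" (384x512x3 uint8, red, green, blue), "z_map" (384x512 float32, m along the optical axis (not along the pixel's ray), 0 where there is no reading), "intrinsics" (3x3 intrinsics, pixels), "k1" (the pictures are not rectified: a ray, as slopes to the right and down, at radius r is drawn at 1 + k1 r^2 times it, then the intrinsics apply), "extrinsics" (4x4, takes a point from world to camera coordinates). Camera axes: x right, y up, looking along -z (the intrinsics and any distortion apply to the point x, -y, -z); pixel columns grow to the right and rows downward; lengths in m; the calibration is good to about 2 mm. A picture is of the moment at which its call begins.
- ctrl.finish_job(): hands the job in; it is judged then, once.
The state is a dict: "t": time; "joint_positions": joint angles; "qvel": joint speeds; "effort": joint torques, N m; "ee_pos": TCP position; "orientation": TCP orientation; "contact_force": force on the tool from outside, world axes, zero at the start; "wrist_torque": the same for the moment, N m; "finger_gap": opening from 0.0 (shut) to 1.0 (fully open); "grasp_force": force on a finger pad.
Only numpy, scipy, OpenCV 4.12 (cv2) and the standard library are available. Lean on these libraries where they do the work, as an engineer would, in place of code of your own. Each camera call takes 0.05 s, during which the arm holds its last target. There are 200 camera calls.

TASK

Get the little gas-canister cage open: first knock the brass hinge pin that has crept up at the gate's top hinge fully home with the mallet, not with the gripper itself, and set the mallet back down on the bench, clear of the cage. Then take the barrel bolt by its black ball knob, lift its sagging nose over the bent-up lip of the keeper while drawing it back, without forcing it against the keeper, and pull the self-closing gate about a hand's breadth (8 to 10 cm at its free edge) ajar. Finish while still gripping the knob and holding the gate steady there; leave the canisters and the parts on the cutting mat undisturbed.

Things in the scene. Friction and masses are not known exactly. Their poses are not given: they have to be found in the camera images.
- cage: Grey steel canister cage with a yellow gate, fixed: 380 mm wide (its y), 180 mm deep (its x), front posts 195 mm tall, open top. Origin: centre of its underside; z up; its front with the gate faces its -x, towards the robot. The gate is hinged at the cage's left (+y) and bolted at its right (-y). All offsets here are in this frame with the gate shut.
- pin_top (a point): Centre of the top face of the brass hinge pin's head (18 mm across, 5 mm thick) at the gate's top hinge, 96 mm in front (-x) of the cage's origin and 160 mm to its left (+y). It stands up to 219 mm above the bench now and 205 mm when home, its head then resting on the hinge. Nothing else within 45 mm of it stands higher than 200 mm.
- pin_head: The hinge pin's brass head. Origin: centre of its underside, 5 mm below pin_top.
- hinge_pin (a joint): How far the hinge pin has been driven down (m): starts at 0 to 0.003, fully home at 0.014 (hard stop). It is a tight spring pin: it stays where it is left and needs about 8 to 10 N.
- mallet_grip (a point): Point on the mallet's handle to grip, 55 mm from the head's axis, 42 mm above the face it stands on. The mallet (0.5 kg) stands on one round face of its head on the bench: head 50 mm across and 84 mm tall (axis along its z, faces white and orange), handle level, 22 mm wide and 26 mm high, reaching 195 mm from the head's axis. Axes are the mallet's: the handle points along its -x, z up.
- mallet_head (a point): Centre of the mallet's head, 42 mm above its lower face, on the head's axis. Axes as mallet_grip.
- mallet: The mallet itself. Origin: centre of the lower face of its head; axes as mallet_grip.
- bolt_knob: Black ball knob, 25 mm across, on a 10 mm upright stem 56 mm above the bolt's axis; origin: the ball's centre, about 228 mm above the bench. The bolt, a 14 mm steel rod, lies along the front of the gate's top rail, nose to the cage's right (-y). It rocks in its rear guide, 130 mm from the knob (towards +y) when shot. Within 80 mm of the ball nothing else stands higher than 205 mm.
- bolt_rock (a joint): How far the bolt is rocked nose-up from its sagging rest (rad): 0 hanging, 0.05 level, 0.10 top of the stretched front guide. It falls back by its weight. Below 0.035 the lip stands in a notch under the bolt behind its nose and pulling jams; above, the nose clears it. Raising the shot bolt's knob 8 mm rocks it 0.06; keep it raised until the nose has passed.
- bolt (a joint): How far the bolt has been drawn back along itself (m), towards the cage's +y: starts at 0.004 to 0.008; the nose passes the keeper's lip at 0.032, limit 0.055. Slides with about 2 to 3 N.
- bolt_nose: The bolt's nose, 14 mm thick and 16 mm long; origin at its inner end on the bolt's axis, y pointing back along the bolt to the knob.
- keeper: Dark steel keeper on the cage's right front post: an open-topped channel with a front cheek, its inner edge bent up as the lip. Its origin and axes are the cage's; the lip is listed as lip_top.
- lip_top (a point): Middle of the lip's top edge: 101 mm in front of the cage's origin, 161 mm to its right, 166 mm above the bench. The lip stands 6 to 7 mm up into the bolt's notch.
- gate (a joint): Angle of the gate (rad): 0 shut, growing as its free edge swings out to the front (clockwise seen from above). A spring shuts it again: about 2 to 3 N at the knob. The free edge is 314 mm from the hinge axis, the ball knob about 240 mm with the bolt shot and 200 mm with it drawn 40 mm; a hand's breadth is about 0.3 rad.
- gate_hinge (a point): Point on the gate's upright hinge axis, 96 mm in front of and 160 mm to the left of the cage's origin.
- canister_a_mid (a point): Blue gas canister standing in the cage, 64 mm across, 155 mm tall, 0.5 kg; the point is on its axis, 70 mm above its foot. Leave alone.
- canister_b_mid (a point): Green gas canister, the same. Leave alone.
- canister_c_mid (a point): Bare aluminium canister, the same. Leave alone.
- copper_mid (a point): Copper sample block standing on the green cutting mat at the left: cylinder 36 mm across, 42 mm tall; its centre. Leave alone.
- spacer_mid (a point): Brown spacer standing on the same mat: cylinder 40 mm across, 34 mm tall; its centre. Leave alone.
Mind the look-alikes: they are no part of the job. Of the things that look like the mallet, the smaller one is meant.

How it is judged (in metres and radians):
On the way, in this order (a step that is already met when the one before it is completed fails the run):
1. the hinge pin is knocked home (value of joint hinge_pin above 0.011 m), for 0.1 s.
2. the mallet is set down on the bench and let go (contact force between the fingers and mallet below 0.1 N and height (world z) of mallet_head below 0.06 m and linear speed of mallet below 0.05 m/s), for 0.2 s.
3. the bolt, held by its knob, is drawn back over the lip (value of joint bolt above 0.033 m and contact force between the fingers and bolt_knob above 1 N), for 0.1 s.
At the end, for the whole second after the job is handed in: Fingers grip the ball knob and hold the gate steady at 0.19 to 0.5 rad (6 to 15 cm at its free edge), bolt drawn over 30 mm and off the keeper; hinge pin within 3 mm of home; mallet at rest on the bench, touching neither cage nor fingers; canisters and mat parts within 30 mm of their places (value of joint gate between 0.19 and 0.5 rad and velocity of joint gate between -0.1 and 0.1 rad/s and contact force between the fingers and bolt_knob above 2 N and value of joint bolt above 0.03 m and contact force between bolt_nose and keeper below 0.5 N and value of joint hinge_pin above 0.011 m and height (world z) of mallet_head below 0.06 m and linear speed of mallet below 0.05 m/s and contact force between mallet and cage below 0.2 N and contact force between the fingers and mallet below 0.2 N and distance of each of canister_a_mid, canister_b_mid, canister_c_mid, copper_mid, spacer_mid from where it was at the start of the episode below 0.03 m); the arm keeps its last pose, push and grip.
It fails at once if the bolt is forced against the keeper (over 35 N) (contact force between bolt_nose and keeper above 35 N).
It fails at once if the pin is pushed by the gripper instead of the mallet (contact force between any of the fingers, the arm and pin_head above 2 N).
It fails at once if a canister or a part on the mat is knocked over or shoved (distance of any of canister_a_mid, canister_b_mid, canister_c_mid, copper_mid, spacer_mid from where it was at the start of the episode above 0.03 m).
It also fails if it takes over 54 s, if anything falls off the work surface, if the arm or the gripper's body presses on something with over 40 N, if the wrist force passes 120 N, or if a joint passes its speed limit or range.

## Working session

There is one attempt and no reset: what is moved stays moved. The work goes in short steps, Python scripts to look and compute and a tool call to move; the robot and the scene stay as the last step left them, time stands still between calls to the robot, and variables do not carry over. Pictures are saved under pics/ and viewed, at most 10 in all, crops included, and the job is handed in when it is done.

Besides the shell and the picture viewer there is one more tool, called after ">>>" as name([rows], argument=value, ...), one row to a line, values as JSON. servo_tool: Moves the arm, as the interface text tells. Scaled input: -1 to 1 covers 200 mm each way for a shift and 180 degrees each way for a turn. Its arguments: {"type":"object","properties":{"steps":{"type":"array","items":{"type":"array","items":{"type":"number"}}},"gripper":{"type":"number"},"newtons":{"type":"number"}},"required":["steps"]}

```bash
mkdir -p pics
cat > h.py <<'E'
import numpy as np,cv2
from cell import ctrl
def grab(n,fn=None):
    f=ctrl.grab_frame(n)
    if fn: cv2.imwrite('pics/'+fn,f['image'][:,:,::-1])
    np.savez('last_'+n+'.npz',**f)
    return f
def world(f,u=None,v=None):
    K=f['intrinsics'];k1=float(f['k1'])
    if u is None: u,v=np.meshgrid(np.arange(512),np.arange(384))
    u=np.asarray(u);v=np.asarray(v)
    x=(u-K[0,2])/K[0,0];y=(v-K[1,2])/K[1,1]
    a,b=x.copy()*1.0,y.copy()*1.0
    for _ in range(10):
        s=1+k1*(a*a+b*b);a=x/s;b=y/s
    d=f['z_map'][v,u]
    P=np.stack([a*d,-b*d,-d,np.ones_like(d)],-1)
    return (P@np.linalg.inv(f['extrinsics']).T)[...,:3]
E
python3 - <<'E'
from h import *
for n in('top','side'):
    f=grab(n,n+'0.png'); print(n,f['intrinsics'][0,0],f['k1'],np.linalg.inv(f['extrinsics'])[:3,3].round(3))
s=ctrl.sense();print({k:np.round(v,3).tolist() for k,v in s.items()})
E
```

```text
top 430.6463266793758 -0.15783937157599787 [0.173 0.023 1.723]
side 381.29400243479654 0.03466557659268573 [0.232 0.9   0.914]
{'t': 0.1, 'joint_positions': [-76.002, 23.946, -0.589, 92.481, 0.269, 63.637, -3.038], 'qvel': [-0.025, -0.088, 0.057, -0.159, -0.055, -0.014, -0.044], 'effort': [0.002, -86.584, 0.681, -43.564, 0.019, 0.005, 0.0], 'ee_pos': [0.176, 0.599, 0.231], 'orientation': [[-0.959, 0.282, -0.0], [0.282, 0.959, -0.001], [-0.0, -0.001, -1.0]], 'contact_force': [-0.341, 0.228, -0.641], 'wrist_torque': [-0.028, -0.043, 0.022], 'grasp_force': 0.0, 'finger_gap': 1.002}
```

View pics/top0.png

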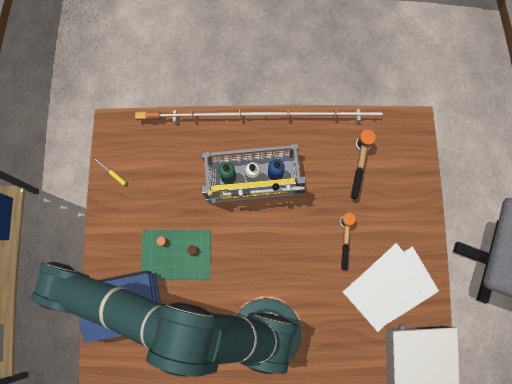

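View pics/side0.png

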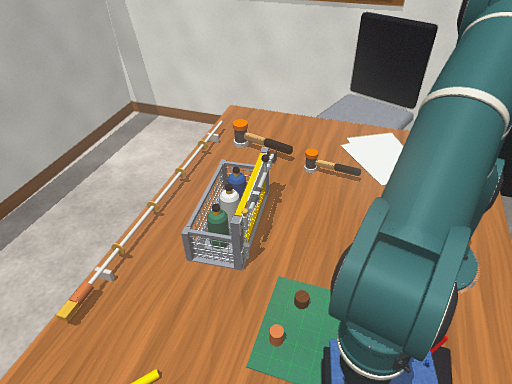

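The top view shows the cage at about (253,175), with the yellow gate facing down (-x). The small mallet has its head at (348,220) and its handle reaching to (345,268). The mat with its two parts is at the left. The larger mallet at (367,138) is the look-alike.

Run:
```python
from h import *
f=dict(np.load('last_top.npz'));W=world(f);im=f['image']
c=im[135:210,190:320];cv2.imwrite('pics/crop0.png',cv2.resize(c,None,fx=6,fy=6,interpolation=cv2.INTER_CUBIC)[:,:,::-1])
Z=W[...,2]
print('table',np.median(Z[300:320,230:240]), W[240,300].round(3))
# mallet
m=np.zeros(Z.shape,bool);m[205:280,330:365]=True
h=m&(Z>0.07)&(Z<.1);print('head',W[h].mean(0),h.sum(),(W[h].max(0)+W[h].min(0))/2)
g=m&(Z>0.04)&(Z<.065);P=W[g];print('handle',P.mean(0),P.min(0),P.max(0),g.sum())
q=np.polyfit(P[:,0],P[:,1],1);print(q,np.degrees(np.arctan(q[0])))
m[:]=0;m[135:210,190:320]=True
h=m&(Z>.212);
for v,u in zip(*np.where(h)):print(u,v,W[v,u].round(3),im[v,u])
# yellow
hsv=cv2.cvtColor(im,cv2.COLOR_RGB2HSV)
y=m&(hsv[...,0]>20)&(hsv[...,0]<35)&(hsv[...,1]>150)&(hsv[...,2]>120)&(Z>.15);P=W[y]
q=np.polyfit(P[:,1],P[:,0],1);print('yel',y.sum(),P.mean(0),q,np.degrees(np.arctan(q[0])))
```

```text
table 0.0030706091096240895 [ 0.366 -0.14  -0.004]
head [ 0.43537717 -0.32049942  0.08352382] 139 [ 0.43564015 -0.32060669  0.08369742]
handle [ 0.32742479 -0.30920689  0.05318273] [ 0.2441343  -0.32594064  0.04007426] [ 0.44214733 -0.29216294  0.0641624 ] 249
[-0.08857558 -0.28020504] -5.061796795764036
297 135 [0.173 0.023 1.723] [160 108  75]
193 137 [0.173 0.023 1.723] [160 107  73]
272 138 [0.173 0.023 1.723] [154 106  73]
211 139 [0.173 0.023 1.723] [160 107  74]
214 140 [0.173 0.023 1.723] [158 105  71]
208 146 [0.173 0.023 1.723] [154 103  72]
208 153 [0.173 0.023 1.723] [156 155 161]
283 155 [0.173 0.023 1.723] [102 101 101]
244 157 [0.173 0.023 1.723] [129 115 107]
269 160 [0.173 0.023 1.723] [101  99 103]
274 165 [0.173 0.023 1.723] [33 33 35]
257 166 [0.173 0.023 1.723] [213 211 206]
279 167 [0.173 0.023 1.723] [38 62 94]
299 167 [0.173 0.023 1.723] [158 107  75]
293 171 [0.173 0.023 1.723] [153 150 155]
223 173 [0.173 0.023 1.723] [ 75 118  95]
286 177 [0.173 0.023 1.723] [95 94 97]
235 179 [0.173 0.023 1.723] [52 63 58]
301 181 [0.173 0.023 1.723] [148 146 151]
275 183 
[... 2563 characters left out ...]
0.173 0.023 1.723] [209 209 203]
292 195 [0.173 0.023 1.723] [90 80 78]
312 197 [0.173 0.023 1.723] [100  69  50]
314 197 [0.173 0.023 1.723] [109  76  53]
224 201 [0.173 0.023 1.723] [99 98 99]
276 201 [0.173 0.023 1.723] [109  75  53]
254 204 [0.173 0.023 1.723] [105  73  54]
261 204 [0.173 0.023 1.723] [106  71  53]
302 204 [0.173 0.023 1.723] [100  68  48]
198 207 [0.173 0.023 1.723] [160 108  74]
296 207 [0.173 0.023 1.723] [153 103  72]
212 208 [0.173 0.023 1.723] [150 102  71]
217 208 [0.173 0.023 1.723] [149 101  71]
193 209 [0.173 0.023 1.723] [140  95  64]
258 209 [0.173 0.023 1.723] [99 68 51]
yel 365 [0.55082242 0.04728638 0.19572251] [-0.08844651  0.55500474] -5.0544589804053315
```

View pics/crop0.png

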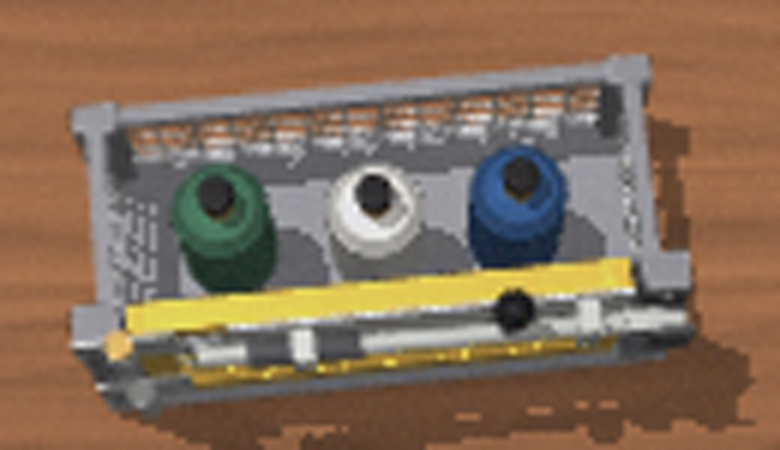

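The pin top is at (0.516, 0.203, 0.219) and the knob at (0.532, -0.033, 0.228). They are 237 mm apart, which matches the 240 mm given. Cage yaw is +5°. The mallet head is at (0.4355, -0.320) and its handle axis is at yaw -5°. Next I'll move to the mallet.

```bash
cat >> h.py <<'E'
def to(p,az=None,R=None):
    "print the row numbers to reach TCP p with the tool's y azimuth az (deg), tool down"
    s=ctrl.sense();R=np.array(s['orientation']);d=R.T@(np.array(p)-s['ee_pos'])
    if az is None: rv=np.zeros(3)
    else:
        from scipy.spatial.transform import Rotation as Ro
        a=np.radians(az);y=np.array([np.cos(a),np.sin(a),0]);z=np.array([0,0,-1.])
        T=np.stack([np.cross(y,z),y,z],1);rv=Ro.from_matrix(R.T@T).as_rotvec()
    print('shift',(d/.2).round(4).tolist(),'turn',(rv/np.pi).round(4).tolist())
def st():
    s=ctrl.sense()
    for k in('t','ee_pos','contact_force','wrist_torque','finger_gap','grasp_force','joint_positions'):print(k,np.round(s[k],4).tolist(),end=' ')
    print(np.round(s['orientation'],3).tolist())
E
python3 -c "
from h import *
to([.36,.44,.36],85);to([.42,.2,.36],85);to([.38,-.315,.15],85)"
```

```text
shift [-1.1067, -0.5059, -0.6458] turn [-0.0003, -0.0, -0.0632]
shift [-1.7329, -1.5727, -0.6446] turn [-0.0003, -0.0, -0.0632]
shift [-2.267, -4.0984, 0.4082] turn [-0.0003, -0.0, -0.0632]
```

>>> servo_tool([
  [-0.25,-0.25,-0.2,0,0,-0.02],
  [-0.5,-0.45,-0.4,0,0,-0.04],
  [-0.75,-0.6,-0.6,0,0,-0.063],
  [-0.9,-0.75,-0.65,0,0,-0.063],
  [-1,-0.9,-0.65,0,0,-0.063],
  [-1,-1,-0.65,0,0,-0.063],
  [-1,-1,-0.65,0,0,-0.063],
  [-1,-1,-0.65,0,0,-0.063],
], gripper=-1, newtons=100)

```text
t: 0.77
ee_pos: [0.3134, 0.3477, 0.3626]
orientation: [[-0.996, 0.091, 0.001], [0.091, 0.996, 0.001], [-0.001, 0.001, -1.0]]
contact_force: [0.6, -0.4, 0.2]
finger_gap: 1.0
grasp_force: 0.0
```

```bash
python3 -c "
from h import *
st();to([.42,.0,.3],85);to([.38,-.315,.15],85)"
```

```text
t 0.7667 ee_pos [0.3134, 0.3477, 0.3626] contact_force [0.5625, -0.3737, 0.2435] wrist_torque [0.0491, 0.0069, 0.0739] finger_gap 1.0004 grasp_force 0.0 joint_positions [-57.3711, 1.2878, 5.7464, 103.5579, -0.1214, 75.0942, 33.1707] [[-0.996, 0.091, 0.001], [0.091, 0.996, 0.001], [-0.001, 0.001, -1.0]]
shift [-0.689, -1.6828, 0.3123] turn [0.0003, 0.0003, -0.0013]
shift [-0.6329, -3.2701, 1.0609] turn [0.0003, 0.0003, -0.0013]
```

>>> servo_tool([
  [-0.1,-0.2,0.05,0,0,0],
  [-0.2,-0.4,0.1,0,0,0],
  [-0.3,-0.6,0.15,0,0,0],
  [-0.4,-0.8,0.2,0,0,0],
  [-0.45,-1,0.25,0,0,0],
  [-0.45,-1,0.3,0,0,0],
  [-0.45,-1,0.3,0,0,0],
  [-0.45,-1,0.3,0,0,0],
])

```text
t: 1.43
ee_pos: [0.3836, 0.1436, 0.301]
orientation: [[-0.996, 0.089, -0.001], [0.089, 0.996, -0.0], [0.001, -0.0, -1.0]]
contact_force: [0.1, 1.0, -0.2]
finger_gap: 1.0
grasp_force: 0.0
```

>>> servo_tool([
  [-0.03,-0.2,0.05,0,0,0],
  [-0.06,-0.4,0.1,0,0,0],
  [-0.1,-0.6,0.15,0,0,0],
  [-0.15,-0.8,0.2,0,0,0],
  [-0.18,-1,0.25,0,0,0],
  [-0.18,-1,0.3,0,0,0],
  [-0.18,-1,0.3,0,0,0],
  [-0.18,-1,0.3,0,0,0],
])

```text
t: 2.1
ee_pos: [0.4024, -0.0572, 0.2415]
orientation: [[-0.996, 0.087, -0.001], [0.087, 0.996, -0.0], [0.001, -0.0, -1.0]]
contact_force: [0.8, 0.8, 0.5]
finger_gap: 0.998
grasp_force: 0.0
```

```bash
python3 -c "
from h import *
st();to([.3807,-.3151,.15],84.95);"
```

```text
t 2.1 ee_pos [0.4024, -0.0572, 0.2415] contact_force [0.7533, 0.7534, 0.5145] wrist_torque [-0.0044, -0.0279, 0.0084] finger_gap 0.9977 grasp_force 0.0 joint_positions [-31.8776, -0.8541, 35.6739, 121.6069, 0.6057, 59.1205, 88.5065] [[-0.996, 0.087, -0.001], [0.087, 0.996, -0.0], [0.001, -0.0, -1.0]]
shift [-0.0043, -1.2941, 0.4581] turn [-0.0001, -0.0002, 0.0004]
```

>>> servo_tool([
  [0,-0.2,0.05,0,0,0],
  [0,-0.4,0.1,0,0,0],
  [0,-0.6,0.15,0,0,0],
  [0,-0.8,0.2,0,0,0],
  [0,-1,0.25,0,0,0],
  [0,-1,0.3,0,0,0],
  [0,-1,0.3,0,0,0],
  [0,-1,0.3,0,0,0],
])

```text
t: 2.77
ee_pos: [0.3854, -0.2562, 0.1815]
orientation: [[-0.996, 0.086, -0.001], [0.086, 0.996, 0.0], [0.001, 0.0, -1.0]]
contact_force: [0.4, 0.3, -0.2]
finger_gap: 1.001
grasp_force: 0.0
```

```bash
python3 -c "
from h import *
f=grab('wrist','w1.png')
st();to([.3807,-.3151,.11],84.95)"
```

```text
t 2.8167 ee_pos [0.3856, -0.2559, 0.1819] contact_force [-0.2793, 0.0754, -0.3861] wrist_torque [0.0709, -0.0209, -0.0503] finger_gap 0.9997 grasp_force 0.0 joint_positions [-11.2121, 14.2077, 46.9297, 118.8457, -13.1755, 52.0922, 128.1223] [[-0.996, 0.085, 0.0], [0.085, 0.996, 0.0], [-0.0, 0.001, -1.0]]
shift [-0.0006, -0.2971, 0.3592] turn [0.0002, 0.0001, 0.0009]
```

View pics/w1.png

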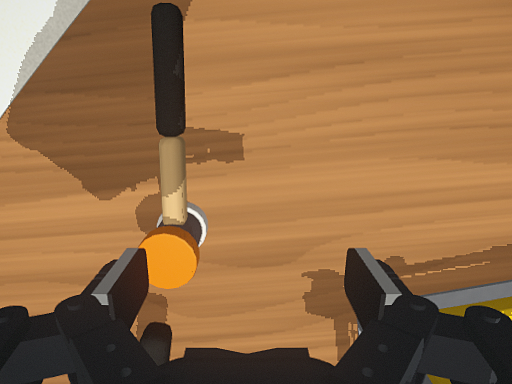

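The wrist view shows the orange mallet head at (170,258) and the handle rising to (168,10). I'll use it to refine the mallet's pose.

```bash
python3 -c "
from h import *
f=dict(np.load('last_wrist.npz'));W=world(f);Z=W[...,2]
m=np.zeros(Z.shape,bool);m[:290,130:215]=1
h=m&(Z>.078)&(Z<.09);P=W[h];print(P.mean(0),(P.max(0)+P.min(0))/2,np.ptp(P,axis=0))
g=m&(Z>.048)&(Z<.062);g[200:]=0;P=W[g];q=np.polyfit(P[:,0],P[:,1],1);print(q,np.degrees(np.arctan(q[0])),np.median(P[:,2]),P.min(0),P.max(0));print([np.polyval(q,x) for x in (.38,.435)])
"
```

```text
[ 0.43483371 -0.32122992  0.08329551] [ 0.43653855 -0.32208786  0.08170438] [0.04977931 0.04524062 0.00733242]
[-0.10276659 -0.27829249] -5.867494137414767 0.05349012476838133 [ 0.24342385 -0.32956065  0.04800048] [ 0.39617985 -0.29383452  0.05694633]
[np.float64(-0.3173437965959352), np.float64(-0.3229959589341488)]
```

>>> servo_tool([
  [0,-0.1,0.1,0,0,0],
  [0,-0.2,0.2,0,0,0],
  [0,-0.29,0.3,0,0,0],
  [0,-0.29,0.35,0,0,0],
  [0,-0.29,0.35,0,0,0],
  [0,-0.29,0.35,0,0,0],
  [0,-0.29,0.35,0,0,0],
  [0,-0.29,0.35,0,0,0],
])

```text
t: 3.48
ee_pos: [0.3806, -0.3143, 0.1125]
orientation: [[-0.996, 0.086, 0.002], [0.086, 0.996, -0.0], [-0.002, 0.0, -1.0]]
contact_force: [0.5, -0.6, 0.4]
finger_gap: 0.998
grasp_force: 0.0
```

>>> servo_tool([
  [0,-0.009,0.1,0,0,0],
  [0,-0.009,0.2,0,0,0],
  [0,-0.009,0.3,0,0,0],
  [0,-0.009,0.38,0,0,0.002],
  [0,-0.009,0.43,0,0,0.002],
  [0,-0.009,0.46,0,0,0.002],
  [0,-0.009,0.46,0,0,0.002],
  [0,-0.009,0.46,0,0,0.002],
])

```text
t: 4.15
ee_pos: [0.3797, -0.3171, 0.02]
orientation: [[-0.996, 0.094, 0.001], [0.094, 0.996, -0.0], [-0.001, -0.0, -1.0]]
contact_force: [0.0, 0.7, -0.3]
finger_gap: 0.999
grasp_force: 0.0
```

>>> servo_tool([
  [0,0,0,0,0,0],
  [0,0,0,0,0,0],
  [0,0,0,0,0,0],
  [0,0,0,0,0,0],
  [0,0,0,0,0,0],
  [0,0,0,0,0,0],
  [0,0,0,0,0,0],
  [0,0,0,0,0,0],
], gripper=1, newtons=110)

```text
t: 4.82
ee_pos: [0.3795, -0.3172, 0.0196]
orientation: [[-0.996, 0.094, 0.001], [0.094, 0.996, -0.0], [-0.001, -0.0, -1.0]]
contact_force: [-0.3, 1.1, 6.8]
finger_gap: 0.241
grasp_force: 106.1
```

```bash
python3 -c "
from h import *
st()"
```

```text
t 4.8167 ee_pos [0.3795, -0.3172, 0.0196] contact_force [-0.3133, 1.0745, 6.7815] wrist_torque [0.1383, 0.103, 0.0817] finger_gap 0.2405 grasp_force 106.1259 joint_positions [8.5169, 34.1117, 34.2533, 119.7526, -32.8892, 35.5519, 150.2732] [[-0.996, 0.094, 0.001], [0.094, 0.996, -0.0], [-0.001, -0.0, -1.0]]
```

>>> servo_tool([
  [0,0,-0.04,0,0,0],
  [0,0,-0.12,0,0,0],
  [0,0,-0.24,0,0,0],
  [0,0,-0.4,0,0,0],
  [0,0.03,-0.56,0,0,0],
  [0,0.1,-0.72,0,0,0],
  [0,0.2,-0.86,0,0,0],
  [0,0.32,-1,0,0,0],
])

```text
t: 5.48
ee_pos: [0.3843, -0.2533, 0.2206]
orientation: [[-0.995, 0.096, -0.001], [0.096, 0.995, -0.0], [0.001, -0.0, -1.0]]
contact_force: [1.3, 0.4, -4.1]
finger_gap: 0.243
grasp_force: 107.1
```

>>> servo_tool([
  [0,0.15,-0.14,0,0,0],
  [0,0.3,-0.26,0,0,0],
  [0,0.45,-0.38,0,0,0],
  [0,0.6,-0.48,0,0,0],
  [0,0.73,-0.52,0,0,0],
  [0,0.85,-0.52,0,0,0],
  [0,0.95,-0.52,0,0,0],
  [0,1,-0.52,0,0,0],
])

```text
t: 6.15
ee_pos: [0.4036, -0.0521, 0.3234]
orientation: [[-0.996, 0.092, -0.001], [0.092, 0.996, 0.0], [0.001, 0.0, -1.0]]
contact_force: [0.4, 0.1, -4.6]
finger_gap: 0.245
grasp_force: 107.2
```

```bash
python3 -c "
from h import *
st();to([.46,.209,.32],84.6)"
```

```text
t 6.15 ee_pos [0.4036, -0.0521, 0.3234] contact_force [0.4168, 0.1281, -4.5663] wrist_torque [0.0418, 0.2161, 0.0265] finger_gap 0.2446 grasp_force 107.1862 joint_positions [-35.3428, -6.7198, 35.6287, 114.8017, 4.1199, 70.7458, 83.4586] [[-0.996, 0.092, -0.001], [0.092, 0.996, 0.0], [0.001, 0.0, -1.0]]
shift [-0.1607, 1.3257, 0.0171] turn [0.0001, -0.0002, 0.0007]
```

>>> servo_tool([
  [0,0.1,0,0,0,0],
  [-0.02,0.25,0,0,0,0],
  [-0.04,0.4,0,0,0,0],
  [-0.06,0.55,0,0,0,0],
  [-0.08,0.7,0,0,0,0],
  [-0.1,0.83,0,0,0,0],
  [-0.12,0.93,0,0,0,0],
  [-0.14,1,0,0,0,0],
])

```text
t: 6.82
ee_pos: [0.4508, 0.1436, 0.323]
orientation: [[-0.996, 0.093, -0.001], [0.093, 0.996, -0.001], [0.001, -0.001, -1.0]]
contact_force: [-1.5, -0.0, -4.4]
finger_gap: 0.247
grasp_force: 107.3
```

>>> servo_tool([
  [0,0.1,0,0,0,0],
  [-0.02,0.2,0.02,0,0,0],
  [-0.02,0.28,0.05,0,0,0],
  [-0.02,0.33,0.1,0,0,0],
  [-0.02,0.33,0.15,0,0,0],
  [-0.02,0.33,0.17,0,0,0],
  [-0.02,0.33,0.17,0,0,0],
  [-0.02,0.33,0.17,0,0,0],
])

```text
t: 7.48
ee_pos: [0.461, 0.2067, 0.2893]
orientation: [[-0.995, 0.095, -0.0], [0.095, 0.995, -0.0], [0.0, -0.0, -1.0]]
contact_force: [0.1, 0.1, -4.9]
finger_gap: 0.243
grasp_force: 107.2
```

Run:
```python
from h import *
st();to([.46,.209,.245],84.6)
f=grab('top');W=world(f);Z=W[...,2]
m=np.zeros(Z.shape,bool);m[150:230,185:240]=1
for lo,hi in((.32,.335),(.335,.35),(.35,.37)):
    P=W[m&(Z>lo)&(Z<hi)]
    if len(P):print(lo,len(P),P.min(0),P.max(0),P.mean(0))
g=grab('side','s2.png')
a=f['image'][140:230,170:270];b=g['image'][130:280,170:345]
a=cv2.resize(a,(400,360));b=cv2.resize(b,(400,343))
o=np.zeros((360,800,3),np.uint8);o[:,:400]=a;o[:343,400:]=b
cv2.imwrite('pics/c2.png',o[:,:,::-1])
```

```text
t 7.4833 ee_pos [0.461, 0.2067, 0.2893] contact_force [0.1023, 0.1291, -4.8867] wrist_torque [-0.0362, 0.128, 0.02] finger_gap 0.2428 grasp_force 107.161 joint_positions [-47.657, 8.6366, 22.3591, 105.7669, -3.5556, 66.2987, 60.4376] [[-0.995, 0.095, -0.0], [0.095, 0.995, -0.0], [0.0, -0.0, -1.0]]
shift [0.0063, 0.0112, 0.2214] turn [-0.0002, -0.0, -0.0004]
```

View pics/c2.png

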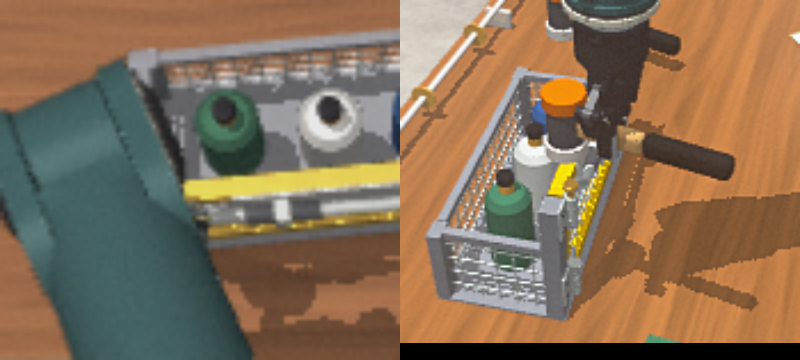

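The side view shows the mallet held level, with the orange cap upwards and the head above the pin area. I'll measure the cap position from the side view.

Run:
```python
from h import *
f=dict(np.load('last_side.npz'));W=world(f);im=f['image']
hsv=cv2.cvtColor(im,cv2.COLOR_RGB2HSV)
m=np.zeros(im.shape[:2],bool);m[130:215,225:262]=1
o=m&(hsv[...,0]>5)&(hsv[...,0]<16)&(hsv[...,1]>190)&(hsv[...,2]>200)
P=W[o];z=np.percentile(P[:,2],[5,50,95]);print(o.sum(),z);
t=P[P[:,2]>z[2]-.008];print((t.min(0)+t.max(0))/2,t.mean(0),t.min(0),t.max(0))
A=np.c_[t[:,:2],np.ones(len(t))];print('tilt',np.linalg.lstsq(A,t[:,2],rcond=None)[0])
# brass pin
vs,us=np.where((W[...,0]>.49)&(W[...,0]<.54)&(W[...,1]>.185)&(W[...,1]<.225)&(W[...,2]>.21)&(W[...,2]<.225))
Q=W[vs,us];print('pin',len(Q),(Q.min(0)+Q.max(0))/2,Q.mean(0))
```

```text
13 [-0.00061192  0.35198532  0.57838158]
[0.23218614 0.89970626 0.9138723 ] [0.23218614 0.89970626 0.9138723 ] [0.23218614 0.89970626 0.9138723 ] [0.23218614 0.89970626 0.9138723 ]
tilt [0.11387279 0.44124969 0.4904375 ]
pin 30 [0.51526853 0.20487652 0.21714025] [0.51416141 0.20409834 0.21776253]
```

Run:
```python
from h import *
f=dict(np.load('last_side.npz'));W=world(f)
m=np.zeros(W.shape[:2],bool);m[155:215,225:258]=1
P=W[m&(W[...,2]>.335)&(W[...,2]<.37)]
print(len(P),np.percentile(P[:,2],[5,50,95]));t=P[abs(P[:,2]-np.percentile(P[:,2],85))<.006]
t=t[(t[:,0]>.48)&(t[:,1]>.15)]
print(len(t),(t.min(0)+t.max(0))/2,t.mean(0),np.ptp(t,axis=0))
A=np.c_[t[:,:2]-t[:,:2].mean(0),np.ones(len(t))];print('tilt',np.linalg.lstsq(A,t[:,2],rcond=None)[0])
```

```text
329 [0.33921727 0.35245057 0.36116406]
213 [0.51708699 0.20127299 0.3522994 ] [0.51652713 0.20358408 0.35275468] [0.0484473  0.04979941 0.00773192]
tilt [ 0.01926547 -0.01942682  0.35275468]
```

>>> servo_tool([
  [0.005,0.005,0.04,0,0,0],
  [0.005,0.005,0.09,0,0,0],
  [0.005,0.005,0.14,0,0,0],
  [0.005,0.005,0.19,0,0,0],
  [0.005,0.005,0.23,0,0,0],
  [0.005,0.005,0.25,0,0,0],
  [0.005,0.005,0.26,0,0,0],
  [0.005,0.005,0.27,0,0,0],
])

```text
t: 8.25
ee_pos: [0.4602, 0.2088, 0.2354]
orientation: [[-0.996, 0.094, 0.0], [0.094, 0.996, 0.0], [-0.0, 0.0, -1.0]]
contact_force: [-4.0, -1.4, 3.5]
finger_gap: 0.239
grasp_force: 108.6
```

>>> servo_tool([
  [0,0,0.007,0,0,0],
  [0,0,0.014,0,0,0],
  [0,0,0.021,0,0,0],
  [0,0,0.028,0,0,0],
  [0,0,0.035,0,0,0],
  [0,0,0.042,0,0,0],
  [0,0,0.048,0,0,0],
  [0,0,0.048,0,0,0],
])

```text
t: 8.92
ee_pos: [0.4603, 0.2088, 0.2255]
orientation: [[-0.996, 0.094, 0.0], [0.094, 0.996, -0.0], [-0.0, -0.0, -1.0]]
contact_force: [-0.4, -0.8, 0.4]
finger_gap: 0.247
grasp_force: 108.4
```

>>> servo_tool([
  [0,0,0.005,0,0,0],
  [0,0,0.01,0,0,0],
  [0,0,0.015,0,0,0],
  [0,0,0.02,0,0,0],
  [0,0,0.025,0,0,0],
  [0,0,0.025,0,0,0],
  [0,0,0.025,0,0,0],
  [0,0,0.025,0,0,0],
])

```text
t: 9.58
ee_pos: [0.46, 0.21, 0.2223]
orientation: [[-0.996, 0.093, 0.001], [0.093, 0.996, 0.002], [-0.001, 0.002, -1.0]]
contact_force: [-17.2, -0.3, 31.0]
finger_gap: 0.249
grasp_force: 112.7
```

Run:
```python
from h import *
st()
f=grab('side');W=world(f)
m=np.zeros(W.shape[:2],bool);m[150:230,220:262]=1
P=W[m&(W[...,2]>.27)&(W[...,2]<.32)&(W[...,0]>.48)&(W[...,1]>.15)]
t=P[abs(P[:,2]-np.percentile(P[:,2],85))<.007]
print(len(t),(t.min(0)+t.max(0))/2,t.mean(0))
A=np.c_[t[:,:2]-t[:,:2].mean(0),np.ones(len(t))];print('tilt',np.linalg.lstsq(A,t[:,2],rcond=None)[0])
b=f['image'][140:260,200:330];cv2.imwrite('pics/c3.png',cv2.resize(b,(780,720//1*1))[:600,:,::-1])
```

```text
t 9.5833 ee_pos [0.46, 0.21, 0.2223] contact_force [-17.2031, -0.2683, 31.0289] wrist_torque [-0.1842, 2.5949, -0.056] finger_gap 0.2494 grasp_force 112.7038 joint_positions [-46.9667, 12.6731, 21.8317, 110.4578, -5.6488, 57.7835, 62.066] [[-0.996, 0.093, 0.001], [0.093, 0.996, 0.002], [-0.001, 0.002, -1.0]]
215 [0.51507022 0.20541988 0.28699153] [0.5139379  0.20783705 0.28795591]
tilt [ 0.04949546 -0.04263682  0.28795591]
```

View pics/c3.png

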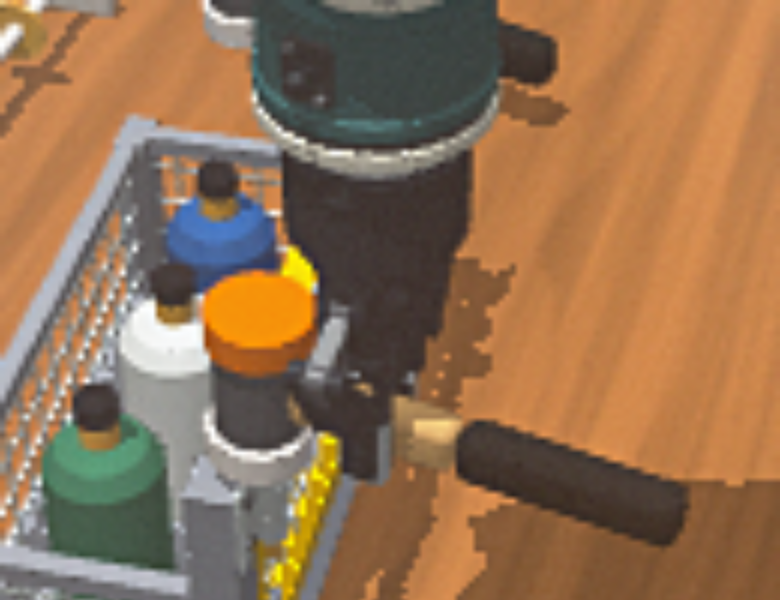

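The push force jumped to about 36 N at a face height of 0.204, so the pin is at its hard stop. I'll lift off and check it.

>>> servo_tool([
  [0,0,-0.06,0,0,0],
  [0,0,-0.14,0,0,0],
  [0,0,-0.24,0,0,0],
  [0,0,-0.34,0,0,0],
  [0,0,-0.42,0,0,0],
  [0,-0.05,-0.46,0,0,0],
  [0,-0.12,-0.48,0,0,0],
  [0,-0.25,-0.48,0,0,0],
])

```text
t: 10.3
ee_pos: [0.4551, 0.1592, 0.3165]
orientation: [[-0.996, 0.091, -0.0], [0.091, 0.996, -0.0], [0.0, -0.0, -1.0]]
contact_force: [1.0, -0.4, -4.5]
finger_gap: 0.24
grasp_force: 107.8
```

>>> servo_tool([
  [0,-0.15,0,0,0,0],
  [0.02,-0.3,0,0,0,0],
  [0.05,-0.45,0,0,0,0],
  [0.08,-0.6,0,0,0,0],
  [0.11,-0.75,0,0,0,0],
  [0.14,-0.87,0,0,0,0],
  [0.17,-0.95,0,0,0,0],
  [0.2,-1,0,0,0,0],
])

```text
t: 10.97
ee_pos: [0.3955, -0.0385, 0.3161]
orientation: [[-0.995, 0.096, -0.001], [0.096, 0.995, 0.0], [0.001, 0.0, -1.0]]
contact_force: [-0.7, 0.4, -4.3]
finger_gap: 0.242
grasp_force: 107.8
```

Run:
```python
from h import *
st();to([.385,-.25,.1],84.6)
for n in('top','side'):
    f=grab(n);W=world(f)
    Q=W[(abs(W[...,0]-.5155)<.008)&(abs(W[...,1]-.204)<.008)&(W[...,2]>.19)&(W[...,2]<.235)];print('pin',n,len(Q),np.percentile(Q[:,2],[20,50,80,95]) if len(Q) else 0)
f=np.load('last_side.npz')['image'];cv2.imwrite('pics/c4.png',cv2.resize(f[100:280,150:390],(800,600))[:,:,::-1])
```

```text
t 10.9667 ee_pos [0.3955, -0.0385, 0.3161] contact_force [-0.6798, 0.4078, -4.3294] wrist_torque [-0.0231, 0.1923, -0.0191] finger_gap 0.2418 grasp_force 107.8057 joint_positions [-35.4208, -7.5271, 33.5988, 116.4443, 4.4097, 69.9364, 80.8997] [[-0.995, 0.096, -0.001], [0.096, 0.995, 0.0], [0.001, 0.0, -1.0]]
shift [-0.0508, -1.0576, 1.0801] turn [0.0001, -0.0003, -0.0007]
pin top 16 [0.20379033 0.20624209 0.21042932 0.21153915]
pin side 36 [0.19496172 0.20194055 0.20521328 0.20584337]
```

View pics/c4.png

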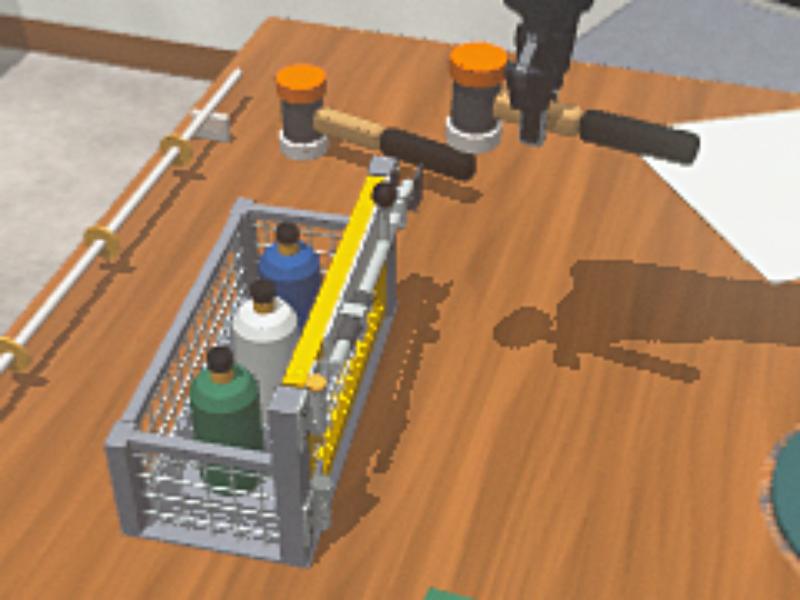

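The pin head is flush at (317,383) in the crop, with its top at about 0.205. The mallet hangs level in the gripper. Next I'll carry it back and set it down.

>>> servo_tool([
  [0,-0.1,0,0,0,0],
  [-0.01,-0.22,0.02,0,0,0],
  [-0.02,-0.36,0.06,0,0,0],
  [-0.03,-0.5,0.14,0,0,0],
  [-0.05,-0.65,0.24,0,0,0],
  [-0.05,-0.8,0.36,0,0,0],
  [-0.05,-0.92,0.48,0,0,0],
  [-0.05,-1,0.6,0,0,0],
])

```text
t: 11.73
ee_pos: [0.3879, -0.238, 0.1955]
orientation: [[-0.996, 0.094, 0.0], [0.094, 0.996, -0.002], [-0.0, -0.002, -1.0]]
contact_force: [1.3, 1.1, -3.8]
finger_gap: 0.243
grasp_force: 108.3
```

>>> servo_tool([
  [0,-0.04,0.12,0,0,0],
  [0,-0.05,0.24,0,0,0],
  [0,-0.05,0.36,0,0,0],
  [0,-0.05,0.48,0,0,0],
  [0,-0.05,0.6,0,0,0],
  [0,-0.05,0.7,0,0,0],
  [0,-0.05,0.75,0,0,0],
  [0,-0.05,0.77,0,0,0],
])

```text
t: 12.4
ee_pos: [0.3865, -0.2456, 0.0412]
orientation: [[-0.996, 0.093, -0.002], [0.093, 0.996, 0.001], [0.003, 0.0, -1.0]]
contact_force: [0.1, 1.5, -4.7]
finger_gap: 0.24
grasp_force: 108.1
```

```bash
python3 -c "
from h import *
st();to([.385,-.25,.021],84.6)"
```

```text
t 12.4 ee_pos [0.3865, -0.2456, 0.0412] contact_force [0.0711, 1.5384, -4.6514] wrist_torque [0.032, 0.29, 0.0368] finger_gap 0.2399 grasp_force 108.0568 joint_positions [-3.3621, 29.6954, 38.4304, 124.365, -31.5597, 35.9486, 142.3525] [[-0.996, 0.093, -0.002], [0.093, 0.996, 0.001], [0.003, 0.0, -1.0]]
shift [0.0054, -0.0224, 0.101] turn [0.0001, -0.0008, 0.0003]
```

>>> servo_tool([
  [0,0,0.03,0,0,0],
  [0,0,0.055,0,0,0],
  [0,0,0.075,0,0,0],
  [0,0,0.09,0,0,0],
  [0,0,0.1,0,0,0],
  [0,0,0.105,0,0,0],
  [0,0,0.108,0,0,0],
  [0,0,0.108,0,0,0],
])

```text
t: 13.07
ee_pos: [0.3871, -0.2464, 0.0212]
orientation: [[-0.996, 0.094, 0.0], [0.094, 0.996, -0.0], [-0.0, -0.0, -1.0]]
contact_force: [-0.8, 0.6, -5.1]
finger_gap: 0.243
grasp_force: 108.1
```

>>> servo_tool([
  [0,0,0.003,0,0,0],
  [0,0,0.006,0,0,0],
  [0,0,0.009,0,0,0],
  [0,0,0.012,0,0,0],
  [0,0,0.014,0,0,0],
  [0,0,0.014,0,0,0],
  [0,0,0.014,0,0,0],
  [0,0,0.014,0,0,0],
])

```text
t: 13.73
ee_pos: [0.3869, -0.2464, 0.0186]
orientation: [[-0.996, 0.094, 0.0], [0.094, 0.996, 0.0], [-0.0, 0.0, -1.0]]
contact_force: [-4.5, 2.6, 10.4]
finger_gap: 0.243
grasp_force: 110.6
```

Contact with the bench. I'll release.

>>> servo_tool([
  [0,0,-0.003,0,0,0],
  [0,0,-0.003,0,0,0],
  [0,0,-0.003,0,0,0],
  [0,0,-0.003,0,0,0],
  [0,0,-0.003,0,0,0],
  [0,0,-0.003,0,0,0],
  [0,0,-0.003,0,0,0],
  [0,0,-0.003,0,0,0],
], gripper=-1)

```text
t: 14.4
ee_pos: [0.387, -0.2464, 0.0189]
orientation: [[-0.996, 0.094, -0.0], [0.094, 0.996, -0.0], [0.0, -0.0, -1.0]]
contact_force: [-0.2, 0.6, 0.1]
finger_gap: 0.998
grasp_force: 0.0
```

>>> servo_tool([
  [0,0,-0.02,0,0,0],
  [0,0,-0.1,0,0,0],
  [0,0,-0.22,0,0,0],
  [0,0,-0.36,0,0,0],
  [0,0,-0.5,0,0,0],
  [0,0,-0.65,0,0,0],
  [0,0,-0.8,0,0,0],
  [0,0,-1,0,0,0],
])

```text
t: 15.07
ee_pos: [0.3859, -0.2461, 0.2195]
orientation: [[-0.996, 0.095, -0.002], [0.095, 0.996, 0.0], [0.002, -0.0, -1.0]]
contact_force: [0.8, 0.8, 0.5]
finger_gap: 0.998
grasp_force: 0.0
```

Run:
```python
from h import *
st()
f=grab('side');W=world(f)
for n in('side','top'):
    if n=='top': f=grab('top');W=world(f)
    P=W[(abs(W[...,0]-.443)<.04)&(abs(W[...,1]+.252)<.04)&(W[...,2]>.074)&(W[...,2]<.095)];print(n,len(P),P.mean(0) if len(P) else 0)
    P=W[(abs(W[...,0]-.5315)<.02)&(abs(W[...,1]+.033)<.02)&(W[...,2]>.218)&(W[...,2]<.25)];print('knob',len(P),P.mean(0),P.min(0),P.max(0))
to([.5315,-.033,.3],95.05)
```

```text
t 15.0667 ee_pos [0.3859, -0.2461, 0.2195] contact_force [0.7821, 0.7607, 0.4971] wrist_torque [0.0361, -0.033, -0.0204] finger_gap 0.9984 grasp_force 0.0 joint_positions [-19.8101, 10.7545, 54.2152, 117.2938, -10.3254, 56.9225, 124.188] [[-0.996, 0.095, -0.002], [0.095, 0.996, 0.0], [0.002, -0.0, -1.0]]
side 104 [ 0.44276435 -0.24504734  0.0824023 ]
knob 46 [ 0.52937664 -0.02809249  0.23230733] [ 0.51997491 -0.04306889  0.22132228] [ 0.54005358 -0.01983816  0.23945301]
top 18 [ 0.45735084 -0.23896159  0.08484368]
knob 39 [ 0.53111337 -0.03357098  0.23607798] [ 0.52158569 -0.04406771  0.22542776] [ 0.5437055  -0.02249926  0.24326151]
shift [-0.6124, 1.1361, -0.3779] turn [-0.0003, 0.0022, -0.0582]
```

>>> servo_tool([
  [0,0.1,-0.15,0,0,-0.02],
  [-0.1,0.25,-0.28,0,0,-0.04],
  [-0.2,0.4,-0.36,0,0,-0.058],
  [-0.3,0.55,-0.38,0,0,-0.058],
  [-0.4,0.7,-0.38,0,0,-0.058],
  [-0.5,0.85,-0.38,0,0,-0.058],
  [-0.58,0.95,-0.38,0,0,-0.058],
  [-0.6,1,-0.38,0,0,-0.058],
])

```text
t: 15.83
ee_pos: [0.527, -0.0553, 0.2944]
orientation: [[-0.996, -0.092, -0.001], [-0.092, 0.996, -0.001], [0.001, -0.0, -1.0]]
contact_force: [0.5, -0.0, -0.0]
finger_gap: 1.0
grasp_force: 0.0
```

```bash
python3 -c "
from h import *
st();to([.5315,-.033,.26],95.05)"
```

```text
t 15.8333 ee_pos [0.527, -0.0553, 0.2944] contact_force [0.488, -0.0216, -0.0072] wrist_torque [0.0039, 0.0373, 0.0096] finger_gap 0.9999 grasp_force 0.0 joint_positions [-35.4957, 13.7305, 45.1825, 102.6961, -10.4313, 67.8974, 108.0775] [[-0.996, -0.092, -0.001], [-0.092, 0.996, -0.001], [0.001, -0.0, -1.0]]
shift [-0.0327, 0.1093, 0.172] turn [-0.0002, -0.0002, 0.0011]
```

>>> servo_tool([
  [-0.03,0.08,0,0,0,0],
  [-0.033,0.11,0.05,0,0,0],
  [-0.033,0.11,0.15,0,0,0],
  [-0.033,0.11,0.25,0,0,0],
  [-0.033,0.11,0.35,0,0,0],
  [-0.033,0.11,0.41,0,0,0],
  [-0.033,0.11,0.435,0,0,0],
  [-0.033,0.11,0.435,0,0,0],
])

```text
t: 16.5
ee_pos: [0.5292, -0.0365, 0.2071]
orientation: [[-0.996, -0.087, -0.001], [-0.087, 0.996, -0.0], [0.001, -0.0, -1.0]]
contact_force: [-0.2, -0.2, 0.4]
finger_gap: 0.998
grasp_force: 0.0
```

Run:
```python
from h import *
st()
f=grab('wrist','w5.png')
```

```text
t 16.5 ee_pos [0.5292, -0.0365, 0.2071] contact_force [-0.1983, -0.1674, 0.3766] wrist_torque [0.0158, 0.0611, 0.026] finger_gap 0.9982 grasp_force 0.0 joint_positions [-34.2206, 19.6542, 42.5738, 108.4346, -15.5425, 57.8801, 110.0778] [[-0.996, -0.087, -0.001], [-0.087, 0.996, -0.0], [0.001, -0.0, -1.0]]
```

View pics/w5.png

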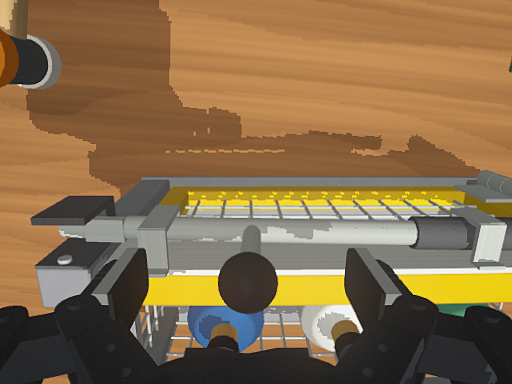

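The ball at (248,282) is centred between the pads, with the stem running up to the bolt. I'll close on it.

>>> servo_tool([
  [-0.01,0.005,0,0,0,0],
  [-0.01,0.005,0,0,0,0],
  [-0.01,0.005,0,0,0,0],
  [-0.01,0.005,0,0,0,0],
  [-0.01,0.005,0,0,0,0],
  [-0.01,0.005,0,0,0,0],
  [-0.01,0.005,0,0,0,0],
  [-0.01,0.005,0,0,0,0],
], gripper=1, newtons=50)

```text
t: 17.22
ee_pos: [0.532, -0.0349, 0.2082]
orientation: [[-0.996, -0.088, 0.001], [-0.088, 0.996, -0.0], [-0.001, -0.0, -1.0]]
contact_force: [0.0, 0.1, 6.0]
finger_gap: 0.263
grasp_force: 48.8
```

```bash
python3 -c "
from h import *
st()"
```

```text
t 17.2167 ee_pos [0.532, -0.0349, 0.2082] contact_force [0.0294, 0.1097, 5.9761] wrist_torque [0.0885, 0.0047, 0.0752] finger_gap 0.2628 grasp_force 48.7531 joint_positions [-34.2487, 19.8025, 42.5022, 108.0916, -15.6628, 57.9891, 110.011] [[-0.996, -0.088, 0.001], [-0.088, 0.996, -0.0], [-0.001, -0.0, -1.0]]
```

>>> servo_tool([
  [0,0.002,-0.006,0,0,0],
  [0,0.004,-0.012,0,0,0],
  [0,0.007,-0.02,0,0,0],
  [0,0.01,-0.028,0,0,0],
  [0,0.013,-0.036,0,0,0],
  [0,0.016,-0.044,0,0,0],
  [0,0.018,-0.048,0,0,0],
  [0,0.018,-0.048,0,0,0],
])

```text
t: 17.88
ee_pos: [0.5314, -0.0311, 0.2177]
orientation: [[-0.996, -0.088, -0.0], [-0.088, 0.996, 0.0], [0.0, 0.0, -1.0]]
contact_force: [-0.5, -1.2, -4.0]
finger_gap: 0.261
grasp_force: 49.2
```

```bash
python3 -c "
from h import *
st()"
```

```text
t 17.8833 ee_pos [0.5314, -0.0311, 0.2177] contact_force [-0.5178, -1.2392, -4.0199] wrist_torque [-0.4543, 0.0819, 0.1052] finger_gap 0.2614 grasp_force 49.1811 joint_positions [-35.0229, 19.0057, 42.782, 107.6256, -14.9498, 59.0653, 109.0368] [[-0.996, -0.088, -0.0], [-0.088, 0.996, 0.0], [0.0, 0.0, -1.0]]
```

>>> servo_tool([
  [0,0.006,0,0,0,0],
  [0,0.014,0,0,0,0],
  [0,0.022,0,0,0,0],
  [0,0.03,0,0,0,0],
  [0,0.038,0,0,0,0],
  [0,0.045,0,0,0,0],
  [0,0.05,0,0,0,0],
  [0,0.05,0,0,0,0],
])

```text
t: 18.55
ee_pos: [0.5305, -0.021, 0.2174]
orientation: [[-0.996, -0.088, -0.0], [-0.088, 0.996, 0.0], [0.0, 0.0, -1.0]]
contact_force: [0.5, -0.9, -4.8]
finger_gap: 0.26
grasp_force: 49.1
```

Run:
```python
from h import *
st()
f=grab('side');b=f['image'][140:200,230:310];cv2.imwrite('pics/c6.png',cv2.resize(b,(800,600),interpolation=cv2.INTER_CUBIC)[:,:,::-1])
```

```text
t 18.55 ee_pos [0.5305, -0.021, 0.2174] contact_force [0.4618, -0.8926, -4.7696] wrist_torque [-0.3229, -0.0161, 0.0555] finger_gap 0.2602 grasp_force 49.1131 joint_positions [-36.0674, 18.8236, 42.6305, 107.8189, -14.7782, 58.9717, 107.8105] [[-0.996, -0.088, -0.0], [-0.088, 0.996, 0.0], [0.0, 0.0, -1.0]]
```

View pics/c6.png

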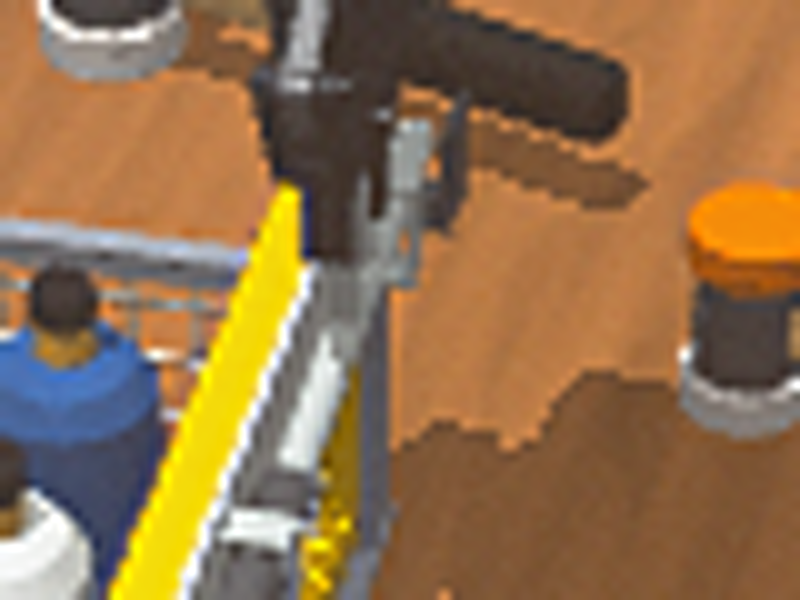

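The knob is held by the fingers and the bolt slides with little force, so there's no sign of jamming. I'll keep drawing in small steps.

>>> servo_tool([
  [0,0.008,0,0,0,0],
  [0,0.016,0,0,0,0],
  [0,0.024,0,0,0,0],
  [0,0.032,0,0,0,0],
  [0,0.04,0,0,0,0],
  [0,0.048,0,0,0,0],
  [0,0.055,0,0,0,0],
  [0,0.06,0,0,0,0],
])

```text
t: 19.27
ee_pos: [0.5295, -0.0091, 0.2175]
orientation: [[-0.996, -0.088, -0.0], [-0.088, 0.996, -0.0], [0.0, -0.0, -1.0]]
contact_force: [0.1, -2.3, -3.2]
finger_gap: 0.262
grasp_force: 49.2
```

>>> servo_tool([
  [0,0.008,0,0,0,0],
  [0,0.016,0,0,0,0],
  [0,0.024,0.001,0,0,0],
  [0,0.032,0.002,0,0,0],
  [0,0.04,0.003,0,0,0],
  [0,0.048,0.004,0,0,0],
  [0,0.055,0.005,0,0,0],
  [0,0.06,0.005,0,0,0],
])

```text
t: 19.93
ee_pos: [0.5285, 0.0028, 0.2165]
orientation: [[-0.996, -0.088, 0.0], [-0.088, 0.996, 0.0], [-0.0, 0.0, -1.0]]
contact_force: [-0.5, -1.2, -2.6]
finger_gap: 0.26
grasp_force: 49.4
```

Run:
```python
from h import *
st()
```

```text
t 19.9333 ee_pos [0.5285, 0.0028, 0.2165] contact_force [-0.5174, -1.2043, -2.5865] wrist_torque [-0.5743, 0.082, 0.1219] finger_gap 0.2604 grasp_force 49.3503 joint_positions [-38.4605, 18.4951, 42.2432, 108.2034, -14.4528, 58.7076, 104.9454] [[-0.996, -0.088, 0.0], [-0.088, 0.996, 0.0], [-0.0, 0.0, -1.0]]
```

>>> servo_tool([
  [0,0.006,0,0,0,0],
  [0,0.012,0,0,0,0],
  [0,0.018,0,0,0,0],
  [0,0.024,0,0,0,0],
  [0,0.028,0,0,0,0],
  [0,0.03,0,0,0,0],
  [0,0.03,0,0,0,0],
  [0,0.03,0,0,0,0],
])

```text
t: 20.6
ee_pos: [0.528, 0.0087, 0.2165]
orientation: [[-0.996, -0.088, -0.0], [-0.088, 0.996, 0.0], [0.0, 0.0, -1.0]]
contact_force: [1.1, 0.1, -3.8]
finger_gap: 0.263
grasp_force: 49.3
```

Run:
```python
from h import *
st();s=ctrl.sense();R=np.array(s['orientation']);p=np.array(s['ee_pos']);h=np.array([.516,.2035]);v=p[:2]-h
for t in np.arange(.04,.33,.04):
    c,n=np.cos(t),np.sin(t);q=h+[v[0]*c+v[1]*n,-v[0]*n+v[1]*c]
    print(t.round(2),(R.T@np.append(q-p[:2],0)/.2).round(3),(t/np.pi).round(4))
```

```text
t 20.6 ee_pos [0.528, 0.0087, 0.2165] contact_force [1.1064, 0.1295, -3.8151] wrist_torque [-0.2638, -0.082, 0.0533] finger_gap 0.2629 grasp_force 49.2785 joint_positions [-39.0475, 18.4217, 42.1401, 108.2648, -14.3755, 58.6787, 104.2397] [[-0.996, -0.088, -0.0], [-0.088, 0.996, 0.0], [0.0, 0.0, -1.0]]
0.04 [0.039 0.002 0.   ] 0.0127
0.08 [0.078 0.005 0.   ] 0.0255
0.12 [0.117 0.01  0.   ] 0.0382
0.16 [0.155 0.017 0.   ] 0.0509
0.2 [0.193 0.025 0.   ] 0.0637
0.24 [0.231 0.034 0.   ] 0.0764
0.28 [0.269 0.045 0.   ] 0.0891
0.32 [0.305 0.058 0.   ] 0.1019
```

>>> servo_tool([
  [0.012,0,0,0,0,0.004],
  [0.028,0.001,0,0,0,0.009],
  [0.045,0.002,0,0,0,0.015],
  [0.062,0.004,0,0,0,0.02],
  [0.08,0.005,0,0,0,0.026],
  [0.098,0.007,0,0,0,0.032],
  [0.11,0.009,0,0,0,0.036],
  [0.117,0.01,0,0,0,0.038],
])

```text
t: 21.27
ee_pos: [0.5041, 0.0086, 0.2166]
orientation: [[-0.999, 0.033, 0.0], [0.033, 0.999, 0.0], [-0.0, 0.0, -1.0]]
contact_force: [2.4, 1.1, -5.9]
finger_gap: 0.259
grasp_force: 49.2
```

Run:
```python
from h import *
st();s=ctrl.sense();R=np.array(s['orientation']);p=np.array(s['ee_pos']);h=np.array([.516,.2035]);v=p[:2]-h
for t in np.arange(.04,.22,.04):
    c,n=np.cos(t),np.sin(t);q=h+[v[0]*c+v[1]*n,-v[0]*n+v[1]*c]
    print(t.round(2),(R.T@np.append(q-p[:2],0)/.2).round(3),(t/np.pi).round(4))
```

```text
t 21.2667 ee_pos [0.5041, 0.0086, 0.2166] contact_force [2.4063, 1.0731, -5.8802] wrist_torque [-0.0084, -0.5687, 0.0451] finger_gap 0.2594 grasp_force 49.1734 joint_positions [-42.029, 15.7776, 44.2393, 111.4644, -12.9696, 57.7611, 96.2517] [[-0.999, 0.033, 0.0], [0.033, 0.999, 0.0], [-0.0, 0.0, -1.0]]
0.04 [ 0.039  0.002 -0.   ] 0.0127
0.08 [ 0.078  0.005 -0.   ] 0.0255
0.12 [ 0.117  0.01  -0.   ] 0.0382
0.16 [ 0.155  0.017 -0.   ] 0.0509
0.2 [ 0.193  0.025 -0.   ] 0.0637
```

>>> servo_tool([
  [0.02,0.001,0,0,0,0.006],
  [0.045,0.002,0,0,0,0.015],
  [0.075,0.005,0,0,0,0.025],
  [0.105,0.009,0,0,0,0.034],
  [0.135,0.013,0,0,0,0.044],
  [0.165,0.019,0,0,0,0.054],
  [0.185,0.023,0,0,0,0.061],
  [0.193,0.025,0,0,0,0.064],
])

```text
t: 21.93
ee_pos: [0.4656, 0.0147, 0.2166]
orientation: [[-0.973, 0.232, 0.0], [0.232, 0.973, 0.0], [-0.0, 0.0, -1.0]]
contact_force: [3.0, -0.4, -3.9]
finger_gap: 0.262
grasp_force: 49.3
```

>>> servo_tool([
  [0,0,0,0,0,0],
  [0,0,0,0,0,0],
  [0,0,0,0,0,0],
  [0,0,0,0,0,0],
  [0,0,0,0,0,0],
  [0,0,0,0,0,0],
  [0,0,0,0,0,0],
  [0,0,0,0,0,0],
])

```text
t: 22.6
ee_pos: [0.4661, 0.0146, 0.2165]
orientation: [[-0.973, 0.23, 0.0], [0.23, 0.973, -0.0], [-0.0, -0.0, -1.0]]
contact_force: [4.2, -2.7, -2.7]
finger_gap: 0.263
grasp_force: 49.4
```

Run:
```python
from h import *
st()
f=grab('side');b=f['image'][100:280,150:390];cv2.imwrite('pics/c7.png',cv2.resize(b,(800,600),interpolation=cv2.INTER_CUBIC)[:,:,::-1])
```

```text
t 22.6 ee_pos [0.4661, 0.0146, 0.2165] contact_force [4.2151, -2.6853, -2.7075] wrist_torque [-0.6675, -0.5247, 0.0613] finger_gap 0.2626 grasp_force 49.4164 joint_positions [-47.613, 11.0273, 47.2078, 116.3651, -9.6758, 56.4654, 81.1203] [[-0.973, 0.23, 0.0], [0.23, 0.973, -0.0], [-0.0, -0.0, -1.0]]
```

View pics/c7.png

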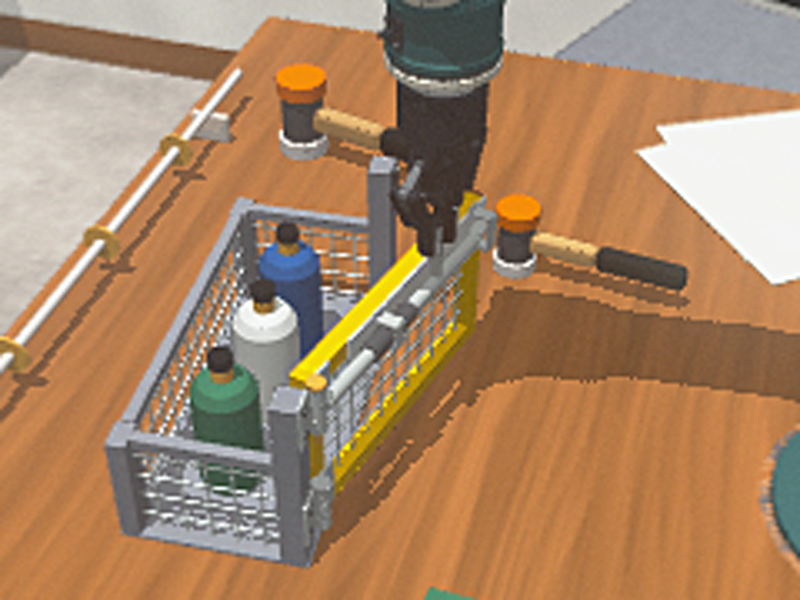

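The gate stands about 0.32 rad open with the knob gripped. The mallet stands free on the bench and the canisters are untouched.

```bash
python3 -c "
from h import *
print(ctrl.finish_job())"
```

```text
the job is handed in; nothing more can be done
None
```

The job is handed in with the hinge pin driven home, the mallet standing on the bench clear of the cage, the bolt drawn about 40 mm, and the gripper holding the knob with the gate steady at about 0.32 rad; no verdict came back.

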